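# Ready to cut: clear the board and present the pizza wheel

### The arm

A 6-joint arm with a two-finger parallel gripper is mounted at the origin on a cart in front of the work surface, level with it; the furniture and walls round the work are solid. World frame = base frame: x ahead of the robot, y to its left, z up, the work surface at z = 0. Lengths are in mm, angles in rad, forces in N, time in s.
With the tool pointing down it reaches from about 350 to 875 mm from the base axis. Payload 4.2 kg.
Tool frame: the origin (TCP) lies between the finger pads, 19 mm behind the fingertips; this is the grasp point; z points along the fingers, y is the line along which they close (so a half turn about z gives the same grasp; the last joint's range is limited). The gripper opens to 85 mm and grips with 20 to 120 N. Pads are 22 mm wide; open, the fingers measure 114 mm over their backs; the gripper's body (76 mm by 85 mm) begins 54 mm behind the grasp point. The pads swing forward as they close: fully open they stand 13 mm farther back than shut.
Start: joints at [1.431, 0.385, 0.008, 0, -1.194, -0.259], TCP at [242.662, 575.946, 250.012] pointing down, gripper open.
Joint ranges: [-3.14, 3.14], [-1.21, 2.06], [-1.07, 1.41], [-3.16, 2.05], [-2.99, -0.16], [-3.1, 3.1]. Speed limits (rad/s): [2.79, 2.79, 3.14, 3.14, 3.14, 3.14].

### API

Orientations are given as a unit quaternion [x, y, z, w].
In Python, from bench import arm gives the robot as it stands.
- The arm moves only by the shell command python3 -m pendant 'ROWS'. ROWS is JSON, a list of rows, each a list of 7 numbers: the shift along the tool's x, y, z in m, then the turn, a rotation vector about the tool's x, y, z in degrees, then the finger opening in m, from 0 to 0.0854. In form: [[x, y, z, wx, wy, wz, fingers], ...]. A call has 1 to 12 rows; each row shifts and turns the commanded pose from where the row before left it, along the tool's axes as they then stand; what a row does not reach is not made up. A row lasts 1/10 s, in which the tool goes at most 50 mm and 8.59 degrees, less where a joint would pass 70% of its speed; a pose out of reach is approached as far as the arm can. A call is refused whole if a number of a shift passes 0.05 or a number of a turn 8.59, either way. A call with a gripper value outside its range is refused whole. The fingers move at their own pace and stop on an object; the grip force is fixed at half the most. Time passes only in rows, so rows that do not move let the fingers close. It gives the time, the measured TCP pose, the force, the opening and the grip force at its end, in the units of the state.
- arm.read_state(): the state, without advancing time (a new reading comes with each control period).
- arm.get_image(name): name is "scene" or "top" or "wrist"; returns a dict with "image" (384x512x3 uint8, red, green, blue), "fx", "fy", "cx", "cy" (pixels), "xyz" and "rotation" of the camera in the world. Camera axes: x right, y down, z forward; pixel columns grow to the right and rows downward; lengths in mm; the calibration is good to about 2 mm. A picture is of the moment at which its call begins. There is no depth.
- arm.job_done(): hands the job in; it is judged then, once.
The state is a dict: "clock": time; "joints": joint angles; "joint_vel": joint speeds; "joint_efforts": joint torques, N m; "position": TCP position; "ee_rot": TCP orientation; "contact_force": force on the tool from outside, world axes, zero at the start; "wrist_torque": the same for the moment, N m; "gripper_width": finger opening in mm; "grasp_force": force on a finger pad.
Only numpy, scipy, OpenCV 4.12 (cv2) and the standard library are available. Lean on these libraries where they do the work, as an engineer would, in place of code of your own. Each camera call takes 0.05 s, during which the arm holds its last target. There are 200 camera calls.

### The job

First take the little corked jar off the round board and set it down upright on the bare table top. Then draw the pizza wheel up out of its wooden stand and bring it over the middle of the board, ready to cut: blade on edge (its flat faces upright), its rim a few centimetres clear above the board, the handle leaning back towards the robot and sloping about 30 degrees above level. Finish holding it still there - do not put it down or let go - and leave everything else where it stands.

Things in the scene. Friction and masses are not known exactly. Their poses are not given: they have to be found in the camera images.
- cork_jar: little cream jar with a cork, 43 mm across, 75 mm high (body 60 mm, above it a cork 29 mm across); stands on the board at the start, on its 13 mm thick top. Origin: centre of its underside, z up along its axis. About 0.19 kg.
- round_board: fixed round wooden board, 304 mm across, 13 mm thick, lying on the table, with a short grip that reaches to 220 mm from the middle towards its +y side and slightly to -x. Its x axis points away from the robot, give or take 0.4 rad.
- board_middle (a point): middle of the round part of the board, on its top face (13 mm above the table); same axes as the board.
- wheel_stand: fixed wooden stand, 132 (x) by 68 mm (y); origin: centre of its underside. Slot 98 mm long, 35 wide, bottom 8 mm above the table, with a 10 mm groove for the blade's edge; sides and +x end 58 mm high; at the -x end, which faces the robot give or take 1.2 rad, a post 130 mm high between ears 118 mm high, on which the handle leans. The wheel is drawn straight up out of it.
- pizza_wheel: pizza wheel (round steel blade on a fork, plain round handle), about 0.17 kg; stands in the slot of the stand, blade down, handle up, its end 0.2 m above the table, leaning about 0.46 rad from vertical towards the stand's -x end, 5 mm or so of play; the faces of the blade look along the stand's y. The blade does not spin.
- blade_centre (a point): centre of the wheel's blade (radius 45 mm, 2 thick; hub 27 thick). z: along the handle, from blade to handle end; x: the axle, square to the blade's faces. The round handle, 27 mm thick, spans 55 to 165 mm along z.
- handle_end (a point): far end of the pizza wheel's handle, 165 mm from the blade's centre, same axes. In the stand grip the handle from straight above or tilted up to 15 degrees against its lean, closing along x, with the TCP about 128 mm along z from the blade centre: fingertips then clear the stand and the gripper body clears the handle end (lower down it would strike it).
- spice_a: spice jar with dark cap, 41 mm across, 105 mm high, at the back; bystander, origin at its underside.
- salt_shaker: salt shaker, 44 mm across, 90 mm high, at the back; bystander, origin at its underside.
- garlic_t: garlic bulb, 61 mm across, 59 mm high, at the front right; bystander, origin at its underside.
- small_bowl: small bowl, 100 mm across, 46 mm high, at the right; bystander, origin at its underside.
- garlic_0: smaller garlic bulb, 48 mm across, 48 mm high, at the front left; bystander, origin at its underside.
There are look-alikes about, which are no part of the job. There is more than one size of the pizza_wheel; the job needs the larger.

How it is judged (in metres and radians):
On the way, in this order (a step that is already met when the one before it is completed fails the run):
1. the corked jar stands upright on the table, off the board, let go (height (world z) of cork_jar below 0.006 m and angle between cork_jar's own z axis and vertical below 0.15 rad and contact force between cork_jar and the fingers below 0.1 N and linear speed of cork_jar below 0.03 m/s), for 0.2 s.
2. the pizza wheel is held and lifted out of its stand (height (world z) of blade_centre above 0.1 m and contact force between pizza_wheel and the fingers above 1 N and contact force between pizza_wheel and wheel_stand below 0.1 N), for 0.1 s.
At the end, for the whole second after the job is handed in: Jar upright on the bare table, released. Wheel still held by the fingers alone, at rest; blade centre within 60 mm of the board's middle, rim 10 to 80 mm above the board, blade on edge within 17 degrees, handle 15 to 45 degrees above level, its end 30 mm or more nearer the robot than the middle (all of step 1 and horizontal distance between blade_centre and board_middle below 0.06 m and height (world z) of blade_centre between 0.068 and 0.14 m and angle between blade_centre's own z axis and vertical between 0.785 and 1.31 rad and angle between blade_centre's own x axis and vertical between 1.27 and 1.87 rad and x of handle_end in the frame of board_middle below -0.03 m and contact force between pizza_wheel and the fingers above 1 N and contact force between pizza_wheel and round_board below 0.1 N and contact force between pizza_wheel and cork_jar below 0.1 N and contact force between pizza_wheel and wheel_stand below 0.1 N and linear speed of pizza_wheel below 0.03 m/s); the arm keeps its last pose, push and grip.
It fails at once if a bystander (spice jar, salt shaker, garlic bulb or bowl) is shifted by more than 30 mm (distance of any of spice_a, salt_shaker, garlic_t, small_bowl, garlic_0 from where it was at the start of the episode above 0.03 m).
It fails at once if the corked jar is let go more than 45 mm above the table instead of being set down (height (world z) of cork_jar above 0.045 m and contact force between cork_jar and the fingers below 0.01 N).
It also fails if it takes over 54 s, if anything falls off the work surface, if the arm or the gripper's body presses on something with over 40 N, if the wrist force passes 120 N, or if a joint passes its speed limit or range.

## Working session

There is one attempt and no reset: what is moved stays moved. The work goes in short steps, Python scripts to look and compute and a shell command to move; the robot and the scene stay as the last step left them, time stands still between calls to the robot, and variables do not carry over. Pictures are saved under pics/ and viewed, at most 10 in all, crops included, and the job is handed in when it is done.

```bash
mkdir -p pics
cat > h.py <<'E'
import numpy as np,cv2
from scipy.spatial.transform import Rotation as R
from bench import arm
def snap(n,f):
    d=arm.get_image(n); cv2.imwrite(f,d["image"][:,:,::-1]); 
    c={k:np.array(d[k]).tolist() for k in("fx","fy","cx","cy","xyz","rotation")}
    import json; json.dump(c,open(f+".json","w")); return d
E
python3 - <<'E'
from h import *
import json
a=snap("scene","pics/s0.png");b=snap("top","pics/t0.png");w=snap("wrist","pics/w0.png")
for d in(a,b,w): print({k:np.round(d[k],3).tolist() for k in d if k!="image"})
print(arm.read_state())
E
```

```text
{'fx': 476.978, 'fy': 476.978, 'cx': 256.195, 'cy': 195.781, 'xyz': [-881.211, -747.501, 975.591], 'rotation': [0.734, -0.434, 0.273, -0.446]}
{'fx': 378.53, 'fy': 378.53, 'cx': 256.584, 'cy': 190.561, 'xyz': [472.268, 4.95, 1511.812], 'rotation': [0.714, -0.699, 0.017, -0.035]}
{'fx': 301.562, 'fy': 301.562, 'cx': 255.744, 'cy': 186.227, 'xyz': [305.207, 548.822, 372.663], 'rotation': [-0.548, 0.826, 0.111, -0.074]}
{'clock': 0.15, 'joints': array([ 1.43060893e+00,  3.85362735e-01,  6.97985775e-03, -3.50759927e-04,
       -1.19397728e+00, -2.58598369e-01]), 'joint_vel': array([-0.00012515, -0.00147016,  0.00428104,  0.00291782,  0.00111515,
       -0.00088604]), 'joint_efforts': array([-2.58531754e-04, -3.92680049e+01,  1.88582736e+01,  4.18866813e+00,
       -3.37656958e-03, -1.26524220e-06]), 'position': array([242.51731236, 575.60968483, 249.19910912]), 'ee_rot': array([ 9.80173890e-01, -1.98137598e-01, -1.16472470e-04,  7.90191927e-04]), 'contact_force': array([0.26472598, 0.04926192, 0.61471803]), 'wrist_torque': array([-0.01998323, -0.01031558, -0.04515251]), 'grasp_force': 0.0, 'gripper_width': 85.51209348803016}
```

View pics/s0.png

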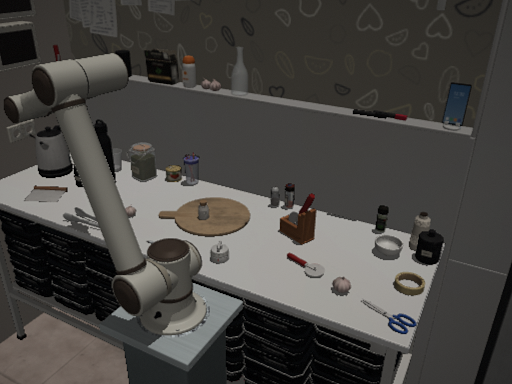

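View pics/t0.png

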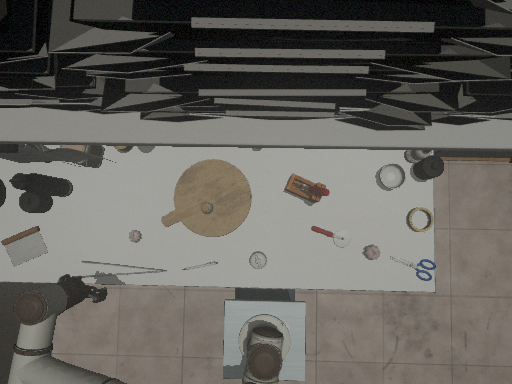

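The scene view shows the board at (213,215) with the jar on it at (203,211), the stand with a red-handled wheel at (299,220), a loose wheel lying at (305,265), and a shaker-like pot at (219,252). In the top view the board is at (213,198), jar (207,208), stand (306,188), loose wheel (330,235).

Look-alikes:
- **Wheel:** the one in the stand (306,188 top) or the loose one (330,235 top).
- **Jar:** the jar on the board (207,208) or the white pot (258,260).

I'll take the jar on the board and the wheel in the stand, and check both in a close crop.

Run:
```python
import cv2,numpy as np
s=cv2.imread("pics/s0.png");t=cv2.imread("pics/t0.png")
def c(i,x,y,w,h,k): return cv2.resize(cv2.convertScaleAbs(i[y:y+h,x:x+w],alpha=1.3,beta=15),None,fx=k,fy=k,interpolation=cv2.INTER_CUBIC)
A=np.hstack([c(t,160,155,100,90,4),c(t,270,165,100,90,4)])   # 800x360
B=np.hstack([c(s,155,185,100,60,4),c(s,255,190,100,60,4)])
cv2.imwrite("pics/c0.png",np.vstack([A,B]))
```

```text
(no output)
```

View pics/c0.png

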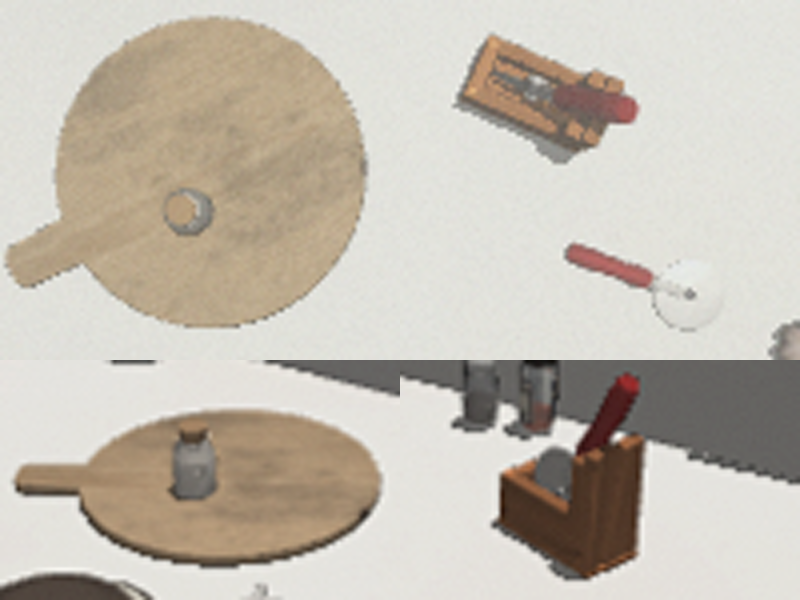

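The crop shows the cream jar with its cork at crop (180,209) on the board, and the stand with the wheel, handle end at (630,108) in the top part and (628,380) in the scene part. The loose wheel's blade is about 70 px wide, or 17 px at full scale. Next I triangulate these points and compare the sizes.

```bash
cat >> h.py <<'E'
import json
def ray(f,p):
    c=json.load(open(f+".json")); q=np.array([(p[0]-c["cx"])/c["fx"],(p[1]-c["cy"])/c["fy"],1.])
    return np.array(c["xyz"]),R.from_quat(c["rotation"]).apply(q)
def onz(f,p,z):
    o,d=ray(f,p); return o+d*(z-o[2])/d[2]
def tri(*fp):
    A=np.zeros((3,3));b=np.zeros(3);L=[]
    for f,p in fp:
        o,d=ray(f,p);d=d/np.linalg.norm(d);M=np.eye(3)-np.outer(d,d);A+=M;b+=M@o;L.append((M,o))
    x=np.linalg.solve(A,b); return x,[float(np.linalg.norm(M@(x-o))) for M,o in L]
def proj(f,X):
    c=json.load(open(f+".json"));v=R.from_quat(c["rotation"]).inv().apply(np.array(X)-np.array(c["xyz"]))
    return np.array([c["cx"]+c["fx"]*v[0]/v[2],c["cy"]+c["fy"]*v[1]/v[2]])
E
python3 - <<'E'
from h import *
np.set_printoptions(precision=1,suppress=True)
T="pics/t0.png";S="pics/s0.png"
print("board",onz(T,(212.6,197.75),13), "edge r",[np.linalg.norm(onz(T,p,13)-onz(T,(212.6,197.75),13)) for p in[(173.8,198),(251.5,198),(212.6,159),(212.6,236.8)]], "grip",onz(T,(163,222),13))
print("cork top",tri((T,(205,207.2)),(S,(203.5,202.8))), "jar base top",onz(S,(203.5,219),13))
e=tri((T,(327.5,192)),(S,(312,195)));l=tri((T,(309.25,189)),(S,(300,212.5)));print("end",e,"low",l,np.linalg.norm(e[0]-l[0]))
for p,z in[((292.5,174),58),((285.75,189.5),58),((325,185),118),((317,201),118)]:print("stand",onz(T,p,z))
print("stand bottom",onz(S,(300.5,244.25),0),onz(S,(280.5,231.25),0))
for n,p in dict(loosebl=(342,239),loosehan=(313,229),bowl=(391,176),gt=(372,252),g0=(135,236),pot=(258,260),tableL=(60,200)).items(): print(n,onz(T,p,20))
print("loose blade dia",np.linalg.norm(onz(T,(333,239),5)-onz(T,(350.5,239),5)))
print("wrist cam in tool", end=" "); s=arm.read_state();w=json.load(open("pics/w0.png.json"));r=R.from_quat(s["ee_rot"]).inv();print(r.apply(np.array(w["xyz"])-s["position"]),(r*R.from_quat(w["rotation"])).as_matrix())
print(R.from_quat(s["ee_rot"]).as_matrix())
E
```

```text
board [550.1 218.3  13. ] edge r [np.float64(155.1824772326775), np.float64(154.81902205348493), np.float64(155.50561188427588), np.float64(154.34793690798784)] grip [449.8 413.   13. ]
cork top (array([511.8, 233.6,  81.1]), [3.2613814296570736, 3.2613814296569714]) jar base top [502.  226.1  13. ]
end (array([ 568. , -206.2,  202.1]), [0.14549220602070667, 0.1454922060206943]) low (array([ 585.5, -155.4,  107.5]), [1.7549597596873956, 1.754959759687445]) 108.7236072491167
stand [645.4 -94.4  58. ]
stand [585.  -69.3  58. ]
stand [ 599.7 -210.2  118. ]
stand [ 540.2 -181.4  118. ]
stand bottom [ 542.  -184.8    0. ] [589.8 -78.2   0. ]
loosebl [ 398.8 -292.9   20. ]
loosehan [ 435.1 -180.    20. ]
bowl [ 649.  -483.3   20. ]
gt [ 351.3 -408.8   20. ]
g0 [392.5 520.2  20. ]
pot [310.2  32.6  20. ]
tableL [528.8 828.7  20. ]
loose blade dia 68.48812505542502
wrist cam in tool [  68.2    0.5 -123.5] [[-0.  -1.  -0.3]
 [ 1.  -0.  -0. ]
 [ 0.  -0.3  1. ]]
[[ 0.9 -0.4 -0. ]
 [-0.4 -0.9 -0. ]
 [ 0.   0.  -1. ]]
```

The stand wheel's handle measures 109 mm long with its end at z 202, so it is the larger wheel. The loose one has a blade of about 69 mm. Now I move to hover over the jar.

```bash
python3 -m pendant '[[0.038,0.0214,0.005,0,0,0,0.085],[0.038,0.0214,0.005,0,0,0,0.085],[0.038,0.0214,0.005,0,0,0,0.085],[0.038,0.0214,0.005,0,0,0,0.085],[0.038,0.0214,0.005,0,0,0,0.085],[0.038,0.0214,0.005,0,0,0,0.085],[0.038,0.0214,0.005,0,0,0,0.085],[0.038,0.0214,0.005,0,0,0,0.085],[0.038,0.0214,0.005,0,0,0,0.085],[0.036,0.0214,0.005,0,0,0,0.085],[0,0,0,0,0,0,0.085],[0,0,0,0,0,0,0.085]]'
python3 - <<'E'
from h import *
s=arm.read_state();print(s["position"],s["ee_rot"])
snap("wrist","pics/w1.png")
im=cv2.imread("pics/w1.png");cv2.imwrite("pics/w1b.png",cv2.convertScaleAbs(cv2.resize(im,(800,600),interpolation=cv2.INTER_CUBIC),alpha=1.2,beta=10))
for X in[(508,232,88),(508,232,13),(502,226,88)]:print(proj("pics/w1.png",X)*800/512)
E
```

```text
clock: 1.35
position: [508.2, 230.9, 199.5]
ee_rot: [0.98, -0.199, -0.0, 0.0]
contact_force: [0.6, 0.1, 0.2]
gripper_width: 85.2
grasp_force: 0.0
[508.17806132 230.90207354 199.49457735] [ 9.79948063e-01 -1.99252396e-01 -3.85810205e-04  3.57549828e-04]
[397.14124015 298.46117799]
[397.68857287 267.14920579]
[412.23666203 304.3029398 ]
```

View pics/w1b.png

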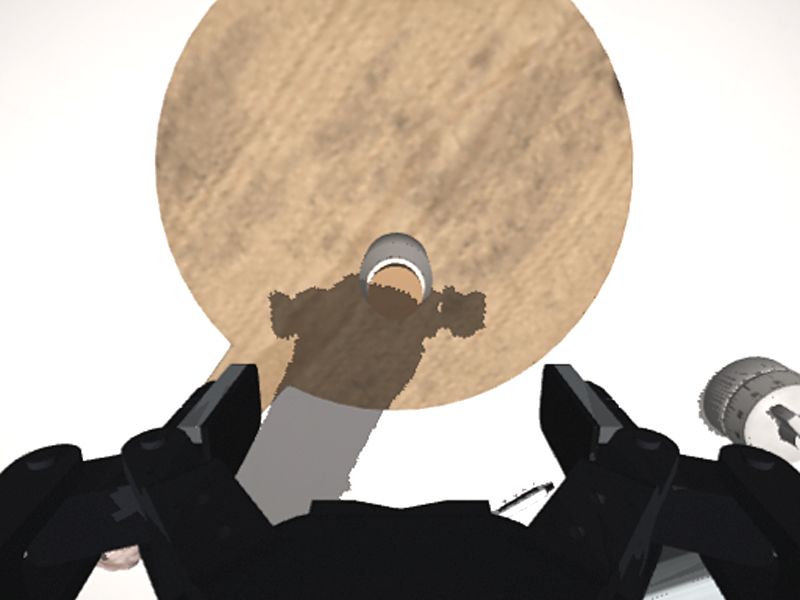

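The wrist view shows the cork top at about (396,291) in the enlarged picture, and the board's disc and free table on the robot side. Next I triangulate it with the other views.

Run:
```python
from h import *
np.set_printoptions(precision=1,suppress=True)
W="pics/w1.png";T="pics/t0.png";S="pics/s0.png"
p=np.array((396.5,291))/1.5625
print(onz(W,p,88),onz(T,(205,207.2),88),onz(S,(203.5,202.8),88),tri((W,p),(T,(205,207.2)),(S,(203.5,202.8))),tri((W,p),(T,(205,207.2))))
# fit circle of the board from wrist picture edge pts (enlarged px), top face z13
P=[(156,155),(632,155),(395,410),(575,0),(213,0),(265,365)]
Q=np.array([onz(W,np.array(q)/1.5625,13)[:2] for q in P]);A=np.c_[2*Q,np.ones(len(Q))];x=np.linalg.lstsq(A,(Q**2).sum(1),rcond=None)[0]
print("board",x[:2],np.sqrt(x[2]+x[:2]@x[:2]))
s=arm.read_state();r=R.from_quat(s["ee_rot"]).inv();print(r.apply(onz(W,p,88)-s["position"]))
```

```text
[511.8 230.7  88. ] [509.9 235.3  88. ] [502.1 222.9  88. ] (array([510.9, 232.5,  82. ]), [1.278397032937531, 3.7954129454096956, 2.9357379607274208]) (array([510.4, 233.5,  84.4]), [2.4032699669107456, 2.4032699669108544])
board [552.7 214.9] 153.09327124106179
[  4.1  -0.6 111.8]
```

```bash
python3 -m pendant '[[0.0035,0,0.02,0,0,0,0.085],[0,0,0.03,0,0,0,0.085],[0,0,0.03,0,0,0,0.085],[0,0,0.03,0,0,0,0.085],[0,0,0.025,0,0,0,0.085],[0,0,0.014,0,0,0,0.085],[0,0,0,0,0,0,0.085],[0,0,0,0,0,0,0.03],[0,0,0,0,0,0,0.03],[0,0,0,0,0,0,0.03],[0,0,0,0,0,0,0.03],[0,0,0,0,0,0,0.03]]'
python3 -m pendant '[[0,0,0,0,0,0,0.03],[0,0,0,0,0,0,0.03],[0,0,0,0,0,0,0.03],[0,0,0,0,0,0,0.03]]'
```

```text
clock: 2.6
position: [512.1, 231.6, 52.7]
ee_rot: [0.98, -0.198, 0.001, -0.001]
contact_force: [-1.0, 2.3, 6.1]
gripper_width: 41.0
grasp_force: 61.4
clock: 3.0
position: [512.1, 231.6, 52.7]
ee_rot: [0.98, -0.198, 0.001, -0.001]
contact_force: [-1.6, 1.4, 6.2]
gripper_width: 40.7
grasp_force: 61.4
```

```bash
python3 -m pendant '[[0,0,-0.02,0,0,0,0.03],[0,0,-0.02,0,0,0,0.03],[0,0,-0.02,0,0,0,0.03],[0.0045,0.02,0,0,0,0,0.03],[0.0045,0.035,0,0,0,0,0.03],[0.0045,0.035,0,0,0,0,0.03],[0.0045,0.035,0,0,0,0,0.03],[0.0045,0.035,0,0,0,0,0.03],[0.0045,0.035,0,0,0,0,0.03],[0,0.02,0,0,0,0,0.03],[0,0.009,0,0,0,0,0.03],[0,0,0,0,0,0,0.03]]'
python3 -m pendant '[[0,0,0.02,0,0,0,0.03],[0,0,0.02,0,0,0,0.03],[0,0,0.02,0,0,0,0.03],[0,0,0.006,0,0,0,0.03],[0,0,0,0,0,0,0.03],[0,0,0,0,0,0,0.03]]'
python3 - <<'E'
from h import *
snap("top","pics/t1.png");snap("scene","pics/s1.png")
t=cv2.imread("pics/t1.png")[140:290,190:350];s=cv2.imread("pics/s1.png")[180:300,150:310]
cv2.imwrite("pics/c1.png",np.hstack([cv2.resize(t,(400,375),interpolation=2),cv2.resize(s,(400,300),interpolation=2)[:300].__class__ and cv2.copyMakeBorder(cv2.resize(s,(400,300),interpolation=2),0,75,0,0,0)]))
E
```

```text
clock: 4.2
position: [447.9, 12.4, 110.6]
ee_rot: [0.98, -0.199, -0.001, 0.0]
contact_force: [0.9, 0.7, -1.5]
gripper_width: 40.5
grasp_force: 61.1
clock: 4.8
position: [449.8, 14.3, 45.5]
ee_rot: [0.98, -0.198, 0.001, -0.0]
contact_force: [-0.9, -0.5, -1.6]
gripper_width: 40.8
grasp_force: 61.1
```

View pics/c1.png

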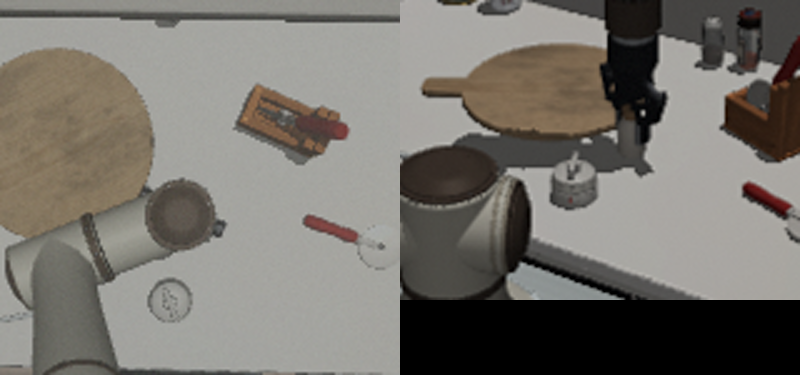

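The jar is held clear of the board and about 6 mm above bare table (crop (632,155)). I'll lower it until it touches.

```bash
python3 -m pendant '[[0,0,0.002,0,0,0,0.03],[0,0,0.002,0,0,0,0.03],[0,0,0,0,0,0,0.03],[0,0,0,0,0,0,0.03]]'; python3 -m pendant '[[0,0,0.0015,0,0,0,0.03],[0,0,0,0,0,0,0.03],[0,0,0,0,0,0,0.03]]'; python3 -m pendant '[[0,0,0.001,0,0,0,0.03],[0,0,0,0,0,0,0.03],[0,0,0,0,0,0,0.03]]'
```

```text
clock: 5.3
position: [449.0, 13.6, 41.1]
ee_rot: [0.98, -0.198, 0.0, -0.0]
contact_force: [0.3, 0.1, -1.9]
gripper_width: 40.5
grasp_force: 61.1
clock: 5.6
position: [449.2, 13.7, 39.7]
ee_rot: [0.98, -0.198, 0.0, -0.0]
contact_force: [0.3, -0.2, 0.4]
gripper_width: 40.7
grasp_force: 61.2
clock: 5.9
position: [449.2, 13.7, 39.6]
ee_rot: [0.98, -0.198, 0.0, -0.0]
contact_force: [-3.7, 0.4, 9.6]
gripper_width: 40.5
grasp_force: 62.4
```

```bash
python3 -m pendant '[[0,0,0,0,0,0,0.06],[0,0,0,0,0,0,0.085],[0,0,0,0,0,0,0.085],[0,0,0,0,0,0,0.085],[0,0,0,0,0,0,0.085],[0,0,-0.02,0,0,0,0.085],[0,0,-0.04,0,0,0,0.085],[0,0,-0.05,0,0,0,0.085],[0,0,-0.05,0,0,0,0.085],[0,0,-0.05,0,0,0,0.085],[0,0,-0.04,0,0,0,0.085],[0,0,0,0,0,0,0.085]]'
python3 - <<'E'
from h import *
snap("wrist","pics/w2.png");s=arm.read_state();print(s["position"],s["joints"],R.from_quat(s["ee_rot"]).as_matrix().round(3))
d=np.array([-.375,-.927,0]);print(proj("pics/w2.png",(449,13.7,75)),proj("pics/w2.png",(449,13.7,0)),proj("pics/w2.png",(568,-206,202)))
E
```

```text
clock: 7.1
position: [451.8, 14.2, 294.8]
ee_rot: [0.98, -0.198, 0.006, -0.003]
contact_force: [1.2, 0.8, -0.7]
gripper_width: 84.9
grasp_force: 0.0
[450.06689554  14.082947   291.26641549] [ 3.94133812e-01  4.70635144e-02 -3.28283730e-01  1.01750812e-04
 -1.18845527e+00  7.77808826e-01] [[ 0.922 -0.388  0.006]
 [-0.388 -0.922  0.003]
 [ 0.005 -0.005 -1.   ]]
[258.48803509 168.43183108] [258.4924704  157.87033423] [ 526.03485719 -115.14822373]
```

```bash
python3 -m pendant '[[0,0,0,0,0,8.1,0.085],[0,0,0,0,0,8.1,0.085],[0,0,0,0,0,8.1,0.085],[0,0,0,0,0,8.1,0.085],[0,0,0,0,0,8.1,0.085],[0,0,0,0,0,8.1,0.085],[0,0,0,0,0,8.1,0.085],[0,0,0,0,0,8.1,0.085],[0,0,0,0,0,8.1,0.085],[0,0,0,0,0,8.1,0.085],[0,0,0,0,0,8.0,0.085],[0,0,0,0,0,0,0.085]]'
python3 -m pendant '[[0.02,-0.0272,0,0,0,0,0.085],[0.0206,-0.0272,0,0,0,0,0.085],[0.0206,-0.0272,0,0,0,0,0.085],[0.0206,-0.0272,0,0,0,0,0.085],[0.0206,-0.0272,0,0,0,0,0.085],[0.0206,-0.0272,0,0,0,0,0.085],[0.0206,-0.0272,0,0,0,0,0.085],[0,0,0,0,0,0,0.085],[0,0,0,0,0,0,0.085],[0,0,0,0,0,0,0.085]]'
python3 - <<'E'
from h import *
snap("wrist","pics/w3.png");snap("top","pics/t3.png");snap("scene","pics/s3.png")
s=arm.read_state();print(s["position"],s["joints"],R.from_quat(s["ee_rot"]).as_matrix().round(3))
im=cv2.imread("pics/w3.png");cv2.imwrite("pics/w3b.png",cv2.resize(im,(800,600),interpolation=cv2.INTER_CUBIC))
print(proj("pics/w3.png",(568,-206,202))*1.5625,proj("pics/w3.png",(585.5,-155.4,107.5))*1.5625)
E
```

```text
clock: 8.35
position: [448.2, 13.5, 286.7]
ee_rot: [-0.56, 0.828, 0.001, -0.002]
contact_force: [0.5, 0.6, 0.5]
gripper_width: 84.9
grasp_force: 0.0
clock: 9.35
position: [571.7, -189.8, 287.8]
ee_rot: [-0.561, 0.828, 0.001, -0.001]
contact_force: [0.3, 0.5, 0.9]
gripper_width: 85.3
grasp_force: 0.0
[ 571.96709454 -189.56954996  288.82182029] [-5.16605029e-02  3.22739915e-01  1.31676743e-02 -6.89547718e-05
 -1.26093807e+00 -3.27773552e-01] [[-0.37  -0.929  0.   ]
 [-0.929  0.37   0.   ]
 [-0.    -0.    -1.   ]]
[396.14242224 277.24632807] [400.85286001 320.52092758]
```

View pics/w3b.png

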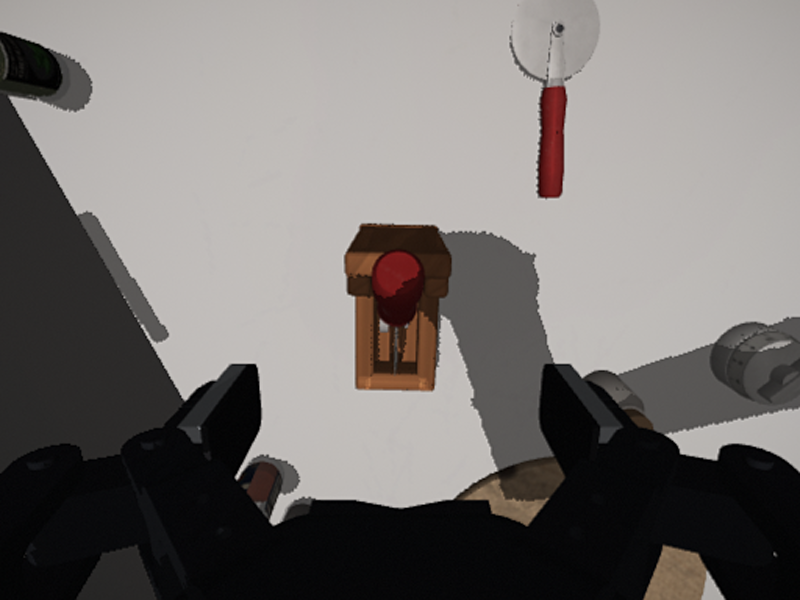

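The wrist view shows the handle end at (398,276), square between the fingers, with the stand axis upright in the picture. The jar at about (615,395) is free.

Run:
```python
from h import *
np.set_printoptions(precision=1,suppress=True)
W="pics/w3.png";T="pics/t0.png";S="pics/s0.png";k=1.5625
e,r=tri((W,np.array((398,276))/k),(T,(327.5,192)),(S,(312,195)));l,r2=tri((W,np.array((396,324))/k),(T,(309.25,189)),(S,(300,212.5)))
a=(e-l)/np.linalg.norm(e-l);d=np.array([-.37,-.929,0])
print(e,r,l,r2,np.linalg.norm(e-l),np.arccos(a[2]),np.degrees(np.arctan2(a[1],a[0])))
ax=d*np.sin(.46)+np.array([0,0,np.cos(.46)])
for A in(a,ax):
  g=e-37*A; s=arm.read_state();print(g,R.from_quat(s["ee_rot"]).inv().apply(g-s["position"]))
```

```text
[ 567.5 -206.2  202.2] [0.5228583466145301, 0.47209114289963844, 0.2492392672279975] [ 587.4 -154.8  106.9] [2.246240375925327, 2.8043705349061114, 1.5492574334182314] 110.10232379239206 0.5245900833353312 -111.14090542960817
[ 574.2 -189.   170.2] [ -1.4  -1.8 118.6]
[ 573.6 -191.   169.1] [  0.7  -2.  119.7]
```

```bash
python3 -m pendant '[[0,-0.002,0.02,0,0,0,0.085],[0,0,0.025,0,0,0,0.085],[0,0,0.025,0,0,0,0.085],[0,0,0.025,0,0,0,0.085],[0,0,0.015,0,0,0,0.085],[0,0,0.008,0,0,0,0.085],[0,0,0,0,0,0,0.085],[0,0,0,0,0,0,0.085]]'; python3 -m pendant '[[0,0,0,0,0,0,0.05],[0,0,0,0,0,0,0.03],[0,0,0,0,0,0,0.015],[0,0,0,0,0,0,0.015],[0,0,0,0,0,0,0.015],[0,0,0,0,0,0,0.015],[0,0,0,0,0,0,0.015],[0,0,0,0,0,0,0.015]]'
```

```text
clock: 10.3
position: [574.7, -191.0, 171.6]
ee_rot: [-0.561, 0.828, -0.001, 0.001]
contact_force: [0.4, 0.8, 0.6]
gripper_width: 85.4
grasp_force: 0.0
clock: 11.1
position: [574.4, -191.3, 170.8]
ee_rot: [-0.56, 0.828, -0.0, 0.0]
contact_force: [0.2, -1.0, 1.8]
gripper_width: 24.0
grasp_force: 58.8
```

Gripped at 24 mm, on the handle. Next I draw it straight up.

```bash
python3 -m pendant '[[0,0,-0.01,0,0,0,0.015],[0,0,-0.015,0,0,0,0.015],[0,0,-0.02,0,0,0,0.015],[0,0,-0.02,0,0,0,0.015],[0,0,-0.02,0,0,0,0.015],[0,0,-0.02,0,0,0,0.015],[0,0,-0.02,0,0,0,0.015],[0,0,-0.02,0,0,0,0.015],[0,0,-0.015,0,0,0,0.015],[0,0,0,0,0,0,0.015],[0,0,0,0,0,0,0.015],[0,0,0,0,0,0,0.015]]'
python3 - <<'E'
from h import *
snap("wrist","pics/w4.png");snap("scene","pics/s4.png")
im=cv2.imread("pics/w4.png");s=cv2.imread("pics/s4.png")
cv2.imwrite("pics/c4.png",np.hstack([cv2.resize(im[60:360,100:400],(400,400),interpolation=2),cv2.resize(s[130:280,190:340],(400,400),interpolation=2)]))
st=arm.read_state();print(st["joints"],st["position"])
E
```

```text
clock: 12.3
position: [573.5, -191.0, 328.9]
ee_rot: [-0.56, 0.828, 0.001, -0.001]
contact_force: [0.0, -1.4, -1.9]
gripper_width: 24.2
grasp_force: 59.1
[-5.41947166e-02  3.09362209e-01  9.30962054e-02 -3.65787456e-04
 -1.35717380e+00 -3.27128218e-01] [ 573.70186397 -191.05715202  329.11535594]
```

View pics/c4.png

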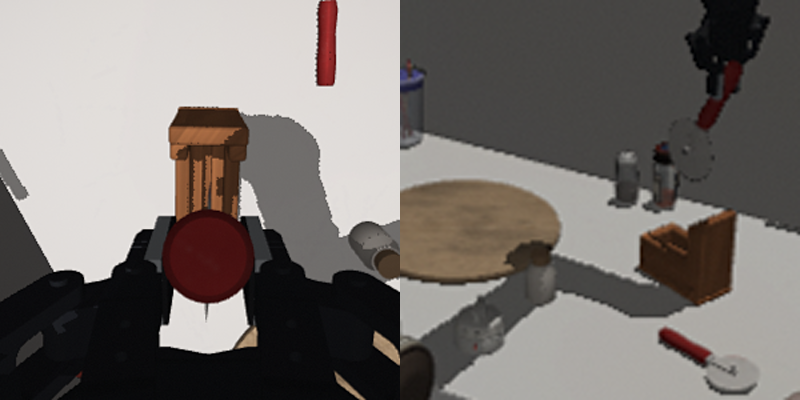

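The wheel is clear of the stand and held. The jar stands upright on the table at crop (540,275). Now I yaw the wheel, then check its lean in the grip.

```bash
python3 -m pendant '[[0,0,0,0,0,7.7,0.015],[0,0,0,0,0,7.7,0.015],[0,0,0,0,0,7.7,0.015],[0,0,0,0,0,7.7,0.015],[0,0,0,0,0,7.7,0.015],[0,0,0,0,0,7.7,0.015],[0,0,0,0,0,7.7,0.015],[0,0,0,0,0,0,0.015],[0,0,0,0,0,0,0.015]]'
python3 - <<'E'
from h import *
np.set_printoptions(precision=3,suppress=True)
c=np.array((298.75,186.25)); d=np.array([-.37,-.929,0]);z=np.array([0,0,1.])
for t in(.3,.4,.46,.52,.6,.7):
  print(t,proj("pics/s4.png",np.array([573.6,-191,329])-128*(d*np.sin(t)+z*np.cos(t))),c)
s=arm.read_state();m=R.from_quat(s["ee_rot"]).as_matrix();print(m,s["position"],s["joints"])
print(m.T@(np.array([444,188,329])-s["position"]))
E
```

```text
clock: 13.3
position: [574.0, -191.1, 329.9]
ee_rot: [-0.125, 0.992, 0.0, -0.001]
contact_force: [0.0, -0.1, -2.9]
gripper_width: 24.5
grasp_force: 59.1
0.3 [301.366 188.696] [298.75 186.25]
0.4 [299.13  186.502] [298.75 186.25]
0.46 [297.848 185.076] [298.75 186.25]
0.52 [296.616 183.573] [298.75 186.25]
0.6 [295.055 181.458] [298.75 186.25]
0.7 [293.247 178.653] [298.75 186.25]
[[-0.969 -0.249 -0.001]
 [-0.249  0.969  0.   ]
 [ 0.001  0.    -1.   ]] [ 574.028 -191.124  329.939] [-0.054  0.309  0.094 -0.    -1.357 -1.265]
[ 31.576 399.556   1.148]
```

Lean in the grip is about 0.42 rad. I carry the wheel across, then tilt it 36 degrees while high.

```bash
python3 -m pendant '[[0.0032,0.03,0,0,0,0,0.015],[0.0032,0.042,0,0,0,0,0.015],[0.0032,0.042,0,0,0,0,0.015],[0.0032,0.042,0,0,0,0,0.015],[0.0032,0.042,0,0,0,0,0.015],[0.0032,0.042,0,0,0,0,0.015],[0.0032,0.042,0,0,0,0,0.015],[0.0032,0.042,0,0,0,0,0.015],[0.0032,0.042,0,0,0,0,0.015],[0.0032,0.034,0,0,0,0,0.015],[0,0,0,0,0,0,0.015],[0,0,0,0,0,0,0.015]]'
python3 -m pendant '[[0,0,0,0,-6,0,0.015],[0,0,0,0,-6,0,0.015],[0,0,0,0,-6,0,0.015],[0,0,0,0,-6,0,0.015],[0,0,0,0,-6,0,0.015],[0,0,0,0,-6,0,0.015],[0,0,0,0,0,0,0.015],[0,0,0,0,0,0,0.015]]'
python3 - <<'E'
from h import *
np.set_printoptions(precision=3,suppress=True)
s=arm.read_state();m=R.from_quat(s["ee_rot"]).as_matrix();print(m,s["position"],s["joints"])
a=np.radians(24);h=m@np.array([np.sin(a),0,-np.cos(a)]);b=s["position"]-128*h
print("handle",h,"blade",b,"move(tool)",m.T@(np.array([551.5,216.5,103])-b))
snap("top","pics/t5.png");snap("scene","pics/s5.png");print(proj("pics/t5.png",b),proj("pics/s5.png",b),proj("pics/s5.png",s["position"]+37*h))
t=cv2.imread("pics/t5.png")[150:290,160:300];q=cv2.imread("pics/s5.png")[130:270,150:290]
cv2.imwrite("pics/c5.png",np.hstack([cv2.resize(t,(400,400),interpolation=2),cv2.resize(q,(400,400),interpolation=2)]))
E
```

```text
clock: 14.5
position: [444.3, 189.1, 330.5]
ee_rot: [-0.126, 0.992, -0.0, -0.0]
contact_force: [0.4, -0.6, -1.4]
gripper_width: 24.2
grasp_force: 59.6
clock: 15.3
position: [445.3, 186.6, 330.7]
ee_rot: [-0.117, 0.945, 0.037, 0.304]
contact_force: [0.5, 1.0, -1.1]
gripper_width: 23.9
grasp_force: 59.7
[[-0.788 -0.243  0.566]
 [-0.198  0.97   0.141]
 [-0.583 -0.001 -0.812]] [445.307 186.567 330.699] [ 0.857 -0.187 -0.803  0.713 -0.539 -2.727]
handle [-0.837 -0.209  0.505] blade [552.491 213.332 266.052] move(tool) [ 95.219   3.551 132.354]
[203.393 192.88 ] [211.161 157.547] [197.26  150.484]
```

View pics/c5.png

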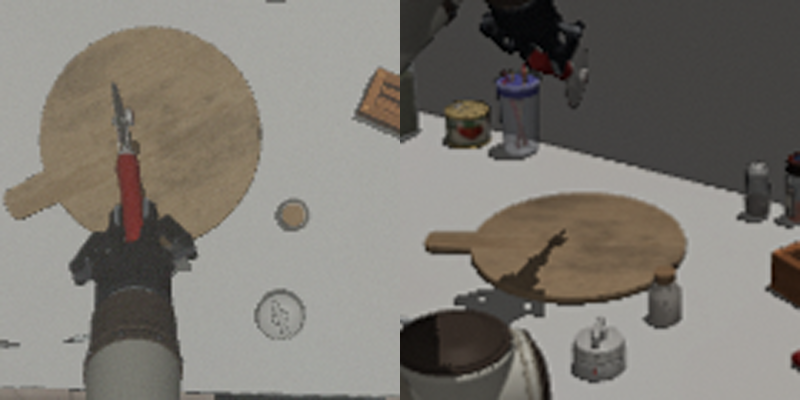

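The top view shows the blade on edge at crop (120,118), matching the prediction. The jar is upright at (664,300). I lower it in two stages, watching the joints.

```bash
python3 -m pendant '[[0.006,0.0003,0.0083,0,0,0,0.015],[0.008,0.0003,0.011,0,0,0,0.015],[0.008,0.0003,0.011,0,0,0,0.015],[0.008,0.0003,0.011,0,0,0,0.015],[0.008,0.0003,0.011,0,0,0,0.015],[0.008,0.0003,0.011,0,0,0,0.015],[0,0,0,0,0,0,0.015],[0,0,0,0,0,0,0.015]]'
cat > c.py <<'E'
from h import *
np.set_printoptions(precision=3,suppress=True)
s=arm.read_state();m=R.from_quat(s["ee_rot"]).as_matrix();print(s["position"],s["joints"])
a=np.radians(24);h=m@np.array([np.sin(a),0,-np.cos(a)]);b=s["position"]-128*h
print("handle",h,"axle",m[:,1],"blade",b,"move(tool)",m.T@(np.array([551.5,216.5,103])-b))
E
python3 c.py
```

```text
clock: 16.2
position: [446.5, 189.1, 258.2]
ee_rot: [-0.117, 0.945, 0.038, 0.302]
contact_force: [0.6, 0.5, -2.1]
gripper_width: 24.2
grasp_force: 59.7
[446.516 189.07  258.221] [ 0.657 -0.104 -1.002  1.195 -0.251 -3.095]
handle [-0.835 -0.211  0.508] axle [-0.245  0.97   0.001] blade [553.44  216.096 193.252] move(tool) [53.858  0.815 72.443]
```

Joint 6 is at -3.095 (limit -3.1), and joint 5 is nearing its limit of -0.16. Before lowering further I fit a small kinematic model from the logged poses to pick a final pose inside the joint ranges.

```bash
cat > k.py <<'E'
from h import *
from scipy.optimize import least_squares
s=arm.read_state()
Q=np.array([[1.4306,.38536,.00698,-.00035,-1.19398,-.2586],[.39413,.04706,-.32828,.0001,-1.18846,.77781],[-.05166,.32274,.01317,0,-1.26094,-.32777],[-.05419,.30936,.0931,-.00037,-1.35717,-.32713],[.857,-.187,-.803,.713,-.539,-2.727],[ .657,-.104,-1.002,1.195,-.251,-3.095]])
P=np.array([[242.5,575.6,249.2],[450.07,14.08,291.27],[571.97,-189.57,288.82],[573.70,-191.06,329.12],[445.307,186.567,330.699],[446.516,189.07,258.221]])
T0=np.array([[0,0,1],[-1,0,0],[0,-1,0.]]) # tool axes in wrist frame
def fk(q,p,s4=-1):
    r0,z0,L1,L2,a,L3,y0=p
    el=np.array([r0+L1*np.sin(q[1]),y0,z0+L1*np.cos(q[1])]);F=R.from_euler('y',q[1]-q[2])
    W=F*R.from_euler('x',s4*q[3])*R.from_euler('y',-q[4])*R.from_euler('x',-q[5])
    B=R.from_euler('z',q[0])
    return B.apply(el+F.apply([L2,0,a])+W.apply([L3,0,0])),(B*W).as_matrix()@T0
def fit(s4):
    f=lambda p:np.r_[np.concatenate([fk(q,p,s4)[0]-x for q,x in zip(Q,P)]),0.01*(p-p0)]
    p0=np.array([0,300,400,400,0,250,-160.]);return least_squares(f,p0)
E
python3 - <<'E'
from k import *
np.set_printoptions(precision=3,suppress=True)
for s4 in(1,-1):
    o=fit(s4);print(s4,o.x,np.abs(o.fun[:18]).max());print(fk(Q[5],o.x,s4)[1])
print(R.from_quat(s["ee_rot"]).as_matrix())
p=[(s4,fit(s4)) for s4 in(1,-1)];s4,o=min(p,key=lambda t:t[1].cost);pp=o.x
lo=np.array([-3.14,-1.21,-1.07,-3.16,-2.99,-3.1]);hi=np.array([3.14,2.06,1.41,2.05,-.16,3.1])
al=np.radians(24)
for bx,by,bz in((551,216,105),(551,216,125),(575,220,120)):
 for el in(30,35,40):
  for yaw in(-145,-155,-166,-180,-195):
   e,y=np.radians([el,yaw]);h=np.array([np.cos(e)*np.cos(y),np.cos(e)*np.sin(y),np.sin(e)])
   xx=np.array([-np.sin(y),np.cos(y),0]);ty=-xx  # tool y
   best=None
   for sg in(1,-1):
    t=sg*xx; R0=np.c_[np.cross(t,-h),t,-h]; M=R0@R.from_euler('y',al).as_matrix()
    for M in(R0@R.from_euler('y',al).as_matrix(),R0@R.from_euler('y',-al).as_matrix()):
     if np.dot(M@np.array([np.sin(al),0,-np.cos(al)]),h)<.999: continue
     if np.dot(M[:,0],h)<0: continue
     tp=np.array([bx,by,bz])+128*h
     g=lambda q:np.r_[(fk(q,pp,s4)[0]-tp)/100,(fk(q,pp,s4)[1]-M).ravel()]
     for q0 in(s["joints"],Q[4],[.6,0,-.9,0,-.4,-1.9]):
      r=least_squares(g,np.clip(q0,lo+.01,hi-.01),bounds=(lo,hi))
      if best is None or r.cost<best.cost: best=r
   if best is not None and best.cost<1e-5: print(bx,bz,el,yaw,best.x,"margin",np.minimum(best.x-lo,hi-best.x).min())
E
```

```text
1 [ 367.098 -203.475  455.147   25.15   136.008   56.614 -168.084] 65.14279962007566
[[ 0.31   0.908  0.28 ]
 [ 0.755 -0.414  0.508]
 [ 0.578  0.054 -0.814]]
-1 [ 295.298  -79.109  500.38    99.273   97.37   165.531 -147.122] 49.110567587869326
[[-0.79  -0.245  0.563]
 [-0.199  0.97   0.142]
 [-0.58   0.    -0.814]]
[[-0.789 -0.245  0.563]
 [-0.199  0.97   0.143]
 [-0.581  0.001 -0.814]]
```

```bash
python3 - <<'E'
t=open('k.py').read()
t=t.replace("r0,z0,L1,L2,a,L3,y0=p","r0,z0,L1,L2,a,L3,y0,b,wy,wz=p").replace("r0+L1*np.sin(q[1])","r0+L1*np.sin(q[1])+b*np.cos(q[1])").replace("z0+L1*np.cos(q[1])","z0+L1*np.cos(q[1])-b*np.sin(q[1])")
t=t.replace("+W.apply([L3,0,0])","+G.apply([0,wy,0])+V.apply([L3,0,wz])").replace("    W=F*R.from_euler('x',s4*q[3])*R.from_euler('y',-q[4])*","    G=F*R.from_euler('x',s4*q[3]);V=G*R.from_euler('y',-q[4]);W=V*").replace("250,-160.]","250,-160.,0,0,0]").replace("0.01*(p-p0)","0.001*(p-p0)")
open('k.py','w').write(t)
E
python3 - <<'E'
from k import *
np.set_printoptions(precision=1,suppress=True)
o=fit(-1);print(o.x,o.fun[:18].reshape(6,3))
E
```

```text
[   0.1  160.9  564.8  421.6   -0.2  279.1    0.1    0.1 -159.9    0.1] [[ 0. -0.  0.]
 [ 0.  0.  0.]
 [-0. -0.  0.]
 [ 0.  0. -0.]
 [ 0. -0. -0.]
 [-0.  0. -0.]]
```

The model now fits exactly. Next I search final poses with good joint margins.

```bash
cat > ik.py <<'E'
from k import *
np.set_printoptions(precision=2,suppress=True)
pp=fit(-1).x
lo=np.array([-3.14,-1.21,-1.07,-3.16,-2.99,-3.1]);hi=np.array([3.14,2.06,1.41,2.05,-.16,3.1]);al=np.radians(24)
def pose(b,el,yaw):
   e,y=np.radians([el,yaw]);h=np.array([np.cos(e)*np.cos(y),np.cos(e)*np.sin(y),np.sin(e)])
   t=np.array([np.sin(y),-np.cos(y),0]); R0=np.c_[np.cross(t,-h),t,-h]; M=R0@R.from_euler('y',al).as_matrix()
   assert abs(M@np.array([np.sin(al),0,-np.cos(al)])-h).max()<1e-6 
   return np.array(b)+128*h,M
def ik(tp,M,seeds):
   g=lambda q:np.r_[(fk(q,pp)[0]-tp)/100,(fk(q,pp)[1]-M).ravel()]
   return min((least_squares(g,np.clip(q,lo+.01,hi-.01),bounds=(lo,hi)) for q in seeds),key=lambda r:r.cost)
if __name__=="__main__":
  for sgn in(0,):
   print(pose((551,216,193),30.5,-166)[1],R.from_quat(s["ee_rot"]).as_matrix())
   for b in((551,216,105),(551,216,125),(580,225,120)):
    for el in(30,35,40):
     for yaw in(-135,-150,-166,-180,-195):
      r=ik(*pose(b,el,yaw),[s["joints"],Q[4],[.7,0,-.9,0,-.4,-1.9],[.7,0,-.9,-1,-.4,-1]])
      if r.cost<1e-5: print(b[0],b[2],el,yaw,r.x,"margin",np.minimum(r.x-lo,hi-r.x).min())
E
python3 ik.py
```

```text
[[-0.79 -0.24  0.56]
 [-0.2   0.97  0.14]
 [-0.58  0.   -0.81]] [[-0.79 -0.24  0.56]
 [-0.2   0.97  0.14]
 [-0.58  0.   -0.81]]
551 105 30 -135 [ 0.44  0.09 -0.57 -0.58 -0.37 -0.74] margin 0.20613790871197699
551 105 35 -135 [ 0.51  0.09 -0.58 -0.36 -0.4  -1.  ] margin 0.24098130885823985
551 105 40 -135 [ 0.55  0.1  -0.56 -0.22 -0.48 -1.16] margin 0.32209642193633636
551 105 40 -150 [ 0.71  0.05 -0.8   0.29 -0.29 -2.01] margin 0.12527619862391345
551 105 40 -166 [ 0.72  0.05 -0.95  0.9  -0.26 -2.89] margin 0.09715813901129575
551 125 30 -135 [ 0.46  0.06 -0.57 -0.51 -0.39 -0.82] margin 0.23119342463961642
551 125 35 -135 [ 0.52  0.06 -0.57 -0.32 -0.44 -1.05] margin 0.282006917839698
551 125 40 -135 [ 0.55  0.07 -0.54 -0.2  -0.53 -1.19] margin 0.37082445859068713
551 125 40 -150 [ 0.71  0.02 -0.75  0.23 -0.36 -1.96] margin 0.20146062979196536
551 125 40 -166 [ 0.78  0.02 -0.89  0.71 -0.35 -2.74] margin 0.18453639961176627
580 120 30 -135 [ 0.44  0.12 -0.5  -0.53 -0.4  -0.79] margin 0.2386824915167776
580 120 35 -135 [ 0.5   0.12 -0.5  -0.34 -0.45 -1.02] margin 0.28871449745075894
580 120 40 -135 [ 0.53  0.13 -0.48 -0.22 -0.54 -1.16] margin 0.37545042237769344
580 120 40 -150 [ 0.68  0.09 -0.68  0.2  -0.36 -1.9 ] margin 0.19991306938730827
580 120 40 -166 [ 0.74  0.08 -0.83  0.71 -0.33 -2.71] margin 0.16584941939567052
580 120 40 -180 [ 0.82  0.12 -0.82  0.82 -0.45 -3.1 ] margin 8.881784197001252e-15
```

Run:
```python
from ik import *
q=s["joints"];tp=s["position"];M=R.from_quat(s["ee_rot"])
def step(M,tp,q,sh,w):
    tp=tp+M.apply(np.array(sh)*1000);M=M*R.from_rotvec(np.radians(w));r=ik(tp,M.as_matrix(),[q]);dq=r.x-q
    print(np.round(r.cost,6),r.x,"dq",np.abs(dq).max().round(2),"margin",np.minimum(r.x-lo,hi-r.x).min().round(2));return M,tp,r.x
rows=[([0,0,0],[0,6,0])]+[([0,0,0],[-4,0,-6.93])]*3
for sh,w in rows: M,tp,q=step(M,tp,q,sh,w)
for b in((555,217,110),):
  t,Mt=pose(b,36.5,-142);print("rot err",np.degrees((M.inv()*R.from_matrix(Mt)).as_rotvec()),"shift",M.inv().apply(t-tp))
  d=M.inv().apply(t-tp)/8000
  for i in range(8): M,tp,q=step(M,tp,q,d,[0,0,0])
```

```text
0.0 [ 0.82 -0.08 -0.85  0.68 -0.44 -2.71] dq 0.52 margin 0.22
0.0 [ 0.81 -0.09 -0.82  0.53 -0.41 -2.44] dq 0.27 margin 0.25
0.0 [ 0.8  -0.08 -0.76  0.32 -0.42 -2.11] dq 0.33 margin 0.26
0.0 [ 0.76 -0.07 -0.67  0.1  -0.46 -1.74] dq 0.37 margin 0.3
rot err [0.28 0.05 0.03] shift [ 35.77 -45.07  62.38]
0.0 [ 0.74 -0.06 -0.67  0.08 -0.44 -1.71] dq 0.03 margin 0.28
0.0 [ 0.73 -0.04 -0.68  0.07 -0.42 -1.69] dq 0.03 margin 0.26
0.0 [ 0.71 -0.03 -0.68  0.05 -0.4  -1.66] dq 0.03 margin 0.24
0.0 [ 0.69 -0.01 -0.69  0.03 -0.38 -1.62] dq 0.03 margin 0.22
0.0 [ 0.68  0.01 -0.69  0.01 -0.36 -1.59] dq 0.04 margin 0.2
0.0 [ 0.66  0.03 -0.69 -0.02 -0.34 -1.55] dq 0.04 margin 0.18
0.0 [ 0.64  0.04 -0.69 -0.05 -0.32 -1.51] dq 0.04 margin 0.16
0.0 [ 0.62  0.06 -0.68 -0.08 -0.31 -1.46] dq 0.04 margin 0.15
```

The path keeps its margins, so I split the turns into small rows.

```bash
python3 -m pendant '[[0,0,0,0,1.5,0,0.015],[0,0,0,0,1.5,0,0.015],[0,0,0,0,1.5,0,0.015],[0,0,0,0,1.5,0,0.015],[0,0,0,-1.5,0,-2.6,0.015],[0,0,0,-1.5,0,-2.6,0.015],[0,0,0,-1.5,0,-2.6,0.015],[0,0,0,-1.5,0,-2.6,0.015],[0,0,0,-1.5,0,-2.6,0.015],[0,0,0,-1.5,0,-2.6,0.015],[0,0,0,-1.5,0,-2.6,0.015],[0,0,0,-1.5,0,-2.6,0.015]]'
python3 -m pendant '[[0.0045,-0.0056,0.0078,0,0,0,0.015],[0.0045,-0.0056,0.0078,0,0,0,0.015],[0.0045,-0.0056,0.0078,0,0,0,0.015],[0.0045,-0.0056,0.0078,0,0,0,0.015],[0,0,0,0,0,0,0.015],[0,0,0,0,0,0,0.015]]'; python3 c.py
```

```text
clock: 17.4
position: [444.7, 190.3, 258.1]
ee_rot: [-0.318, 0.913, 0.087, 0.24]
contact_force: [0.5, -0.7, -2.3]
gripper_width: 24.4
grasp_force: 59.6
clock: 18.0
position: [458.2, 170.7, 220.1]
ee_rot: [-0.316, 0.914, 0.085, 0.239]
contact_force: [0.3, 0.4, -1.8]
gripper_width: 24.2
grasp_force: 59.7
[458.241 170.75  220.125] [ 0.696 -0.011 -0.692  0.028 -0.378 -1.624]
handle [-0.629 -0.498  0.597] axle [-0.619  0.785  0.004] blade [538.701 234.551 143.708] move(tool) [ 20.887 -22.255  34.861]
```

```bash
python3 -m pendant '[[0.0045,-0.0055,0.0078,0,0,0,0.015],[0.0045,-0.0055,0.0078,0,0,0,0.015],[0.0045,-0.0055,0.0078,0,0,0,0.015],[0.0045,-0.0055,0.0078,0,0,0,0.015],[0,0,0,0,0,0,0.015],[0,0,0,0,0,0,0.015],[0,0,0,0,0,0,0.015],[0,0,0,0,0,0,0.015]]'; python3 c.py
python3 - <<'E'
from h import *
snap("top","pics/t6.png");snap("scene","pics/s6.png")
t=cv2.imread("pics/t6.png")[150:290,160:300];q=cv2.imread("pics/s6.png")[150:260,150:260]
cv2.imwrite("pics/c6.png",np.hstack([cv2.resize(t,(400,400),interpolation=2),cv2.resize(q,(400,400),interpolation=2)]))
s=arm.read_state();m=R.from_quat(s["ee_rot"]).as_matrix();a=np.radians(24);b=s["position"]-128*m@np.array([np.sin(a),0,-np.cos(a)])
print((proj("pics/t6.png",b)-[160,150])*400/140,(proj("pics/s6.png",b)-150)*400/110+[400,0])
E
```

```text
clock: 18.8
position: [471.6, 153.9, 185.2]
ee_rot: [-0.317, 0.914, 0.085, 0.24]
contact_force: [-0.1, -0.2, -2.6]
gripper_width: 23.9
grasp_force: 59.7
[471.595 153.932 185.23 ] [ 0.629  0.061 -0.689 -0.075 -0.307 -1.466]
handle [-0.629 -0.5    0.595] axle [-0.62   0.785  0.004] blade [552.134 217.945 109.074] move(tool) [ 4.201 -0.762  4.599]
[140.39473382 130.8951544 ] [622.96293121 158.18174192]
```

View pics/c6.png

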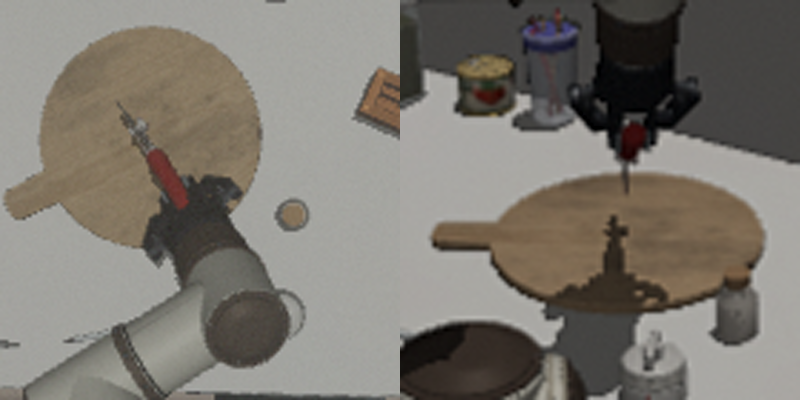

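The top view shows the blade on edge over the board middle with its hub near (136,128), and the handle pointing back towards the robot. The jar stands upright at (292,214), and nothing else has moved. I hand it in.

```bash
python3 -c "
from bench import arm
print(arm.job_done())"
```

```text
the job is handed in; nothing more can be done
None
```

The job is handed in but no verdict came back: by my last measurement the jar stands upright on the bare table and the large pizza wheel is held still over the board's middle, blade on edge, rim about 50 mm clear, with the handle pointing back towards the robot at about 36 degrees rather than 30 (inside the 15–45 limit), because a lower angle ran into the wrist's joint limits.

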